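# Cam the casting mould shut

### The job

Close the two-part casting mould: push the loose half gently along its rails until it meets the springy seal, then crank the steel cam disc clockwise, about half a turn, until its hook has drawn the stud in and nipped the halves tight. Stop as soon as it comes up hard, without straining the bolt, let go, and leave the painted figurine beside it standing undisturbed.

Things in the scene. Friction and masses are not known exactly. Their poses are not given: they have to be found in the camera images.
- base: Fixed jig: board 130 x 275 x 12 mm with the fixed grey mould half (100 wide, 108 deep, top 62 mm over the desk, ears to 84 mm), two aluminium rails for the loose half (103 mm apart inside, tops 32 mm up) and the cam. Origin on the desk, mid-width, at the fixed half's parting face; y runs along the rails away from the fixed half, z up. The loose half closes towards -y.
- cam_axis (a point): Point on the vertical axis of the cam, on the fixed half at base x = 0, y = -64 mm, 77 mm above the desk (mid-thickness of the disc).
- crank (a point): Centre of the upright black crank grip: free-spinning sleeve, diameter 14 mm, 83.5 to 127.5 mm above the desk, on a lug of the cam disc 52 mm from the cam axis, moving with it. With the cam at 0 it stands 2.40 rad anticlockwise (from above) from base +y. It can be pinched and carried round the circle without turning the hand.
- cam (a joint): Cam turn, rad, clockwise from above; range -0.8 to 4.2, starts at -0.55 to 0, slot open to the loose half. Draws the stud in 3.8 mm per rad. Shims of unknown thickness set where the halves meet: tight at 2.6 to 3.7 rad, to be felt. Against the seal it takes 2 to 6 N at the crank grip, then climbs steeply; nipped tight is 9 to 12 N, 17 N overstrains the bolt. Stays where left.
- cam_disc: Steel cam disc, 84 mm in diameter, 10.5 mm thick (72 to 82 mm above the desk), with an open spiral slot whose outer wall is the hook. Origin on the cam axis at mid-thickness; turns with the cam.
- shell: Loose grey mould half, 100 (x) x 60 (y) x 72 mm tall, 0.4 to 0.65 kg, on the board between the rails. Origin: centre of its underside, axes as the base's. Draw bar on top reaches over the fixed half. It meets the seal with its origin at base y = 46 mm; the seal gives with 3 N plus 0.6 N per mm; shims stop it hard at 36 to 40 mm. Sliding takes 2 to 5 N (12 N if it binds); push with less than 25 N.
- stud (a point): Middle of the upright steel stud (8 mm diameter, top 83 mm above the desk) at the end of the draw bar, 84 mm from the loose half's origin towards -y. 26 mm from the cam axis when the loose half just meets the seal; inside about 28 mm the hook catches it.
- push (a point): Point on the flat outer (+y) face of the loose half, mid-width and mid-height, 48 mm above the desk (the face runs from 12 to 84 mm): push here towards base -y, with the finger lying flat on the face; pushed near its top edge the half tips forward and binds.
- figurine: Painted figurine with a red cap, 135 mm tall on a round foot of 68 mm, standing loose on the desk on the base's +x side. Origin at the centre of its foot. Leave it alone.
Not all that is in view belongs to the job. Leave any orange or purple look-alike of the shell alone.

How it is judged:
By the outcome, as a careful person would: the job done as asked, in the order asked, and still so for the second after the job is handed in, with the robot touching nothing.
It also fails if it takes over 72 s, if anything falls off the work surface, if the arm or the gripper's body presses on something with over 40 N, if the wrist force passes 120 N, or if a joint passes its speed limit or range.

### The arm

A 7-joint arm with a two-finger parallel gripper is mounted at the origin on the work surface. World frame = base frame: x ahead of the robot, y to its left, z up, the work surface at z = 0. Lengths are in mm, angles in rad, forces in N, time in s.
With the tool pointing down it reaches from about 400 to 875 mm from the base axis. Payload 4.4 kg.
Tool frame: the origin (TCP) lies at the very end of the fingers, on their centre line; the grasp point (between the pads) lies 19 mm behind it (grip_depth is the distance from the TCP to the grasp point, in mm); z points along the fingers, y is the direction in which the jaws open and shut (so a half turn about z gives the same grasp; the last joint's range is limited). The gripper opens to 85 mm and grips with 20 to 120 N. Pads are 22 mm wide; open, the fingers measure 114 mm over their backs; the gripper's body (76 mm by 85 mm) begins 54 mm behind the grasp point. The pads swing forward as they close: fully open they stand 13 mm farther back than shut.
Start: joints at [1.263, 0.628, 0.038, 1.517, -0.027, 0.996, -0.02], TCP at [155.67, -631.098, 231.313] pointing down, gripper open.
Joint ranges: [-3.06, 3.06], [-0.37, 2.12], [-1.25, 1.32], [0.18, 2.47], [-1.1, 4.24], [0.23, 1.98], [-2.94, 2.94]. Speed limits (rad/s): [2.57, 2.57, 3.14, 3.14, 3.14, 3.14, 3.14].

### API

Orientations are given as [roll, pitch, yaw] about the fixed x, y, z axes, in that order (R = Rz(yaw) Ry(pitch) Rx(roll)).
In Python, from cell import read_state, get_image, finish_job, recognise, outline_of, grip_depth gives the robot as it stands. The module is installed in compiled form; this text tells all that it offers.
- The arm moves only by the tool send_rows, never from a script. Its argument "rows" is a list of rows, each a list of 5 numbers: the gripper command: -1 is shut, 1 is fully open, values between are in proportion, then the shift along the tool's x, y, z in m, then the turn about the tool's z in rad. In form: [[claw, tx, ty, tz, roll], ...]. A call has 1 to 12 rows; each row shifts and turns the pose as measured when the row begins, along the tool's axes as they then stand; what a row does not reach is not made up. A row lasts 1/12 s, in which the tool goes at most 41.7 mm and 7.16 degrees, less where a joint would pass 70% of its speed; a pose out of reach is approached as far as the arm can. A call with a gripper value outside its range is refused whole. The fingers move at their own pace and stop on an object; the grip force is fixed at half the most. Time passes only in rows, so rows that do not move let the fingers close. It gives the time, the measured TCP pose, the force and the opening at its end, in the units of the state.
- read_state(): the state, without advancing time (a new reading comes with each control period).
- get_image(name): name is "scene" or "top" or "wrist"; returns a dict with "image" (480x640x3 uint8, blue, green, red), "z_map" (480x640 float32, mm along the optical axis (not along the pixel's ray), 0 where there is no reading), "K" (3x3 intrinsics, pixels), "R" (3x3) and "t" (3): a world point X has camera coordinates R X + t; the wrist camera has in their place "tool_from_camera" (4x4, takes a point from camera to tool coordinates, whose origin is the TCP and whose axes are the flange's). Camera axes: x right, y down, z forward; pixel columns grow to the right and rows downward; lengths in mm; the calibration is good to about 2 mm. The wrist camera is an equidistant fisheye: a pixel r from the principal point sees the ray r / f radians off the axis. A picture is of the moment at which its call begins: read the wrist's pose just before it.
- finish_job(): hands the job in, once; it reports no verdict.
Trained networks look in a picture, given as the dict that the camera call returned (one of the last four; its "shot" number tells which), for a name from the list of things; names that differ only in an ending like _2 or _b are one class to them, and where a whole thing is asked for, a point or a joint stands for the part that bears it (a point fixed in the world has none). Each returns a list of dicts, best first, with "score" (0 to 1); they miss things now and then, are a little off and sometimes report something else, mostly with a low value. They report only what shows in the picture. A call takes as long as a camera call. They do not tell look-alikes from the thing itself.
- recognise(picture, query): "box" ([left, top, right, bottom] in pixels, round what is visible of it).
- outline_of(picture, query): "mask" (480x640 bool, what is visible of it) and "box" ([left, top, right, bottom] in pixels, round what is visible of it).
The state is a dict: "clock": time; "qpos": joint angles; "qd": joint speeds; "tau": joint torques, N m; "eef_pos": TCP position; "tool_rot": TCP orientation; "force": force on the tool from outside, world axes, zero at the start; "torque": the same for the moment, N m; "width": finger opening in mm.
Only numpy, scipy, OpenCV 4.12 (cv2) and the standard library are available. Lean on these libraries where they do the work, as an engineer would, in place of code of your own. Each camera call takes 0.05 s, during which the arm holds its last target.

## Working session

There is one attempt and no reset: what is moved stays moved. The work goes in short steps, Python scripts to look and compute and a tool call to move; the robot and the scene stay as the last step left them, time stands still between calls to the robot, and variables do not carry over. Pictures are saved under pics/ and viewed, and the job is handed in when it is done.

Besides the shell and the picture viewer there is one more tool, called after ">>>" as name(argument=value, ...) on one line, values as JSON. send_rows: Moves the arm, as the interface text tells. Its arguments: {"type":"object","properties":{"rows":{"type":"array"}},"required":["rows"]}

```bash
mkdir -p pics; ls
python3 - <<'E'
from cell import *
import cv2
s=read_state(); print({k:(s[k]) for k in s}); print(grip_depth)
for n in ["scene","top","wrist"]:
    p=get_image(n); cv2.imwrite(f"pics/{n}0.png",p["image"]); print(n,p["shot"],p["K"].tolist() if hasattr(p["K"],'tolist') else p["K"])
    if n!="wrist": print(p["R"],p["t"])
    else: print(p["tool_from_camera"])
    for q in ["base","shell","cam_disc","figurine","crank","stud"]:
        print(q,[(round(r["score"],2),[int(v) for v in r["box"]]) for r in recognise(p,q)][:4])
E
```

```text
pics
{'clock': 0.0, 'qpos': array([ 1.26320439,  0.62933376,  0.03843968,  1.51838136, -0.02698645,
        0.99632585, -0.02002446]), 'qd': array([-0.00036447, -0.00042312, -0.00102502, -0.00050017,  0.00056676,
       -0.00035083, -0.0005413 ]), 'tau': array([ 3.82379612e-04, -5.63405728e+01,  1.22678854e+00, -1.93452466e+01,
        1.11721340e-02,  1.05517352e-02,  5.96145000e-06]), 'eef_pos': array([ 155.50938456, -630.46317516,  230.39281301]), 'tool_rot': array([-3.13966263e+00,  3.54174042e-05,  2.41776416e-01]), 'force': array([ 0.12879809,  0.42187042, -0.20825472]), 'torque': array([ 0.03782731, -0.04155019,  0.00471608]), 'width': 85.19479240762955}
18.700000000000003
scene 1 [[469.467541727149, 0.0, 319.9349308685835], [0.0, 469.467541727149, 230.18220491975168], [0.0, 0.0, 1.0]]
[[ 0.5315926   0.84684617  0.01615176]
 [ 0.5163644  -0.30890479 -0.79871499]
 [-0.67139937  0.43293117 -0.60149272]] [-273.62793952 -185.71425679 1081.77834061]
base [(0.69, [158, 244, 379, 373])]
shell [(0.85, [379, 200, 454, 279]), (0.75, [266, 170, 337, 234]), (0.73, [116, 191, 203, 265]), (
[... 799 characters left out ...]
262])]
figurine [(0.61, [353, 124, 399, 167])]
crank [(0.79, [415, 214, 472, 262])]
stud [(0.81, [259, 300, 328, 382]), (0.73, [409, 313, 477, 390]), (0.65, [198, 185, 274, 252]), (0.57, [330, 187, 405, 252])]
wrist 3 [[371.64829954431775, 0.0, 322.35145254731253], [0.0, 371.64829954431775, 240.60923765443115], [0.0, 0.0, 1.0]]
[[-9.79730553e-05 -9.66209046e-01 -2.57759713e-01  6.52095805e+01]
 [ 9.99999981e-01 -1.38092813e-04  1.37544659e-04 -3.72252651e-01]
 [-1.68491658e-04 -2.57759694e-01  9.66209041e-01 -1.41842585e+02]
 [ 0.00000000e+00  0.00000000e+00  0.00000000e+00  1.00000000e+00]]
base []
shell [(0.94, [0, 2, 44, 64])]
cam_disc []
figurine []
crank []
stud [(0.96, [0, 0, 45, 64])]
```

View pics/scene0.png

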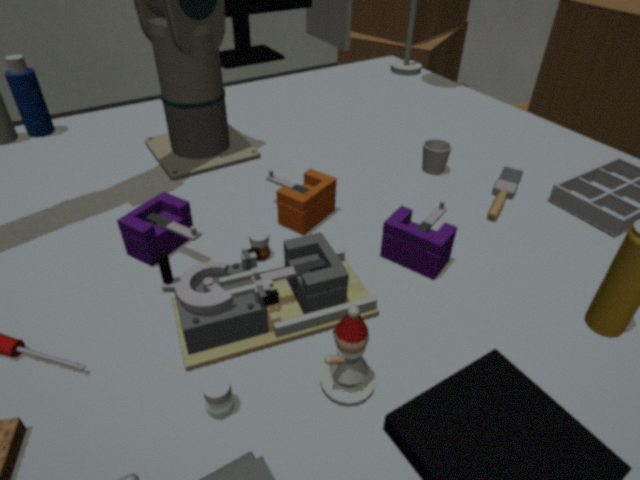

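View pics/top0.png

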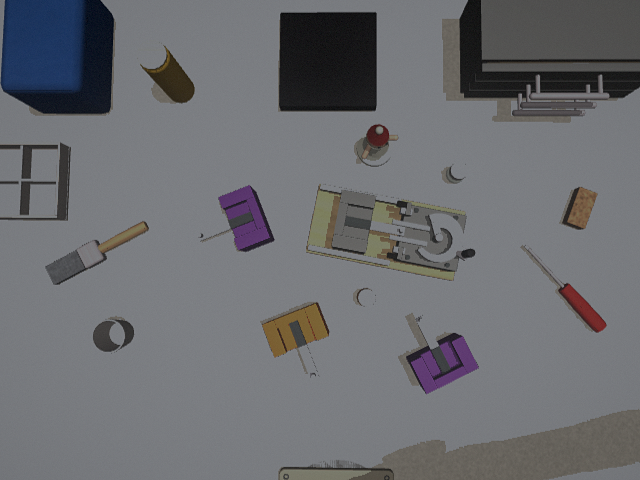

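```bash
cat > h.py <<'E'
import numpy as np, cv2
from cell import *
def cloud(p):
    z=p["z_map"].astype(float); K=p["K"]; v,u=np.mgrid[0:480,0:640]
    c=np.stack([(u-K[0,2])/K[0,0]*z,(v-K[1,2])/K[1,1]*z,z],-1)
    X=(c-p["t"])@p["R"]; X[z<=0]=np.nan; return X
def at_h(p,u,v,h):
    K=p["K"];R=p["R"];d=R.T@np.array([(u-K[0,2])/K[0,0],(v-K[1,2])/K[1,1],1]); o=-R.T@p["t"]
    return o+d*(h-o[2])/d[2]
def proj(p,X):
    c=np.asarray(X)@p["R"].T+p["t"]; K=p["K"]; return np.stack([c[...,0]/c[...,2]*K[0,0]+K[0,2],c[...,1]/c[...,2]*K[1,1]+K[1,2]],-1)
E
python3 - <<'E'
from h import *
p=get_image("top"); im=p["image"]; X=cloud(p)
c=im[170:295,295:490]; cv2.imwrite("pics/topc.png",cv2.resize(c,None,fx=4,fy=4,interpolation=cv2.INTER_CUBIC))
H=X[170:295,295:490,2]; cv2.imwrite("pics/toph.png",cv2.resize(np.clip(np.nan_to_num(H)*1.8,0,255).astype(np.uint8),None,fx=4,fy=4,interpolation=cv2.INTER_NEAREST))
for y in range(180,290,6): print(y,[int(v) if v==v else -1 for v in X[y,300:484:6,2]])
E
```

```text
180 [0, -1, -2, 1, 0, 0, 3, 0, -1, 0, -5, -1, 0, 0, 0, 0, -1, -1, -1, -3, -1, -4, 0, 0, -2, 13, 31, -2, -4, -1, -2]
186 [0, 2, -5, 1, 30, 33, -1, -2, 0, -1, 0, 0, -3, -1, 0, 0, -3, 0, -1, -3, -3, -6, -1, -2, -2, -3, 0, 0, 0, 0, -2]
192 [-1, -1, -1, 9, 12, 14, 26, 82, 83, 82, 31, -3, -1, 0, 0, -1, -1, -3, -4, -3, -3, 0, -2, 0, 1, -3, -1, 0, 0, -3, -1]
198 [-3, -3, 3, 11, 9, 12, 13, 85, 87, 82, 86, 79, 84, 28, 26, 30, 30, -1, 1, -2, 0, -2, -2, -5, 1, -1, 0, -5, 0, 0, -1]
204 [-1, -1, -3, 13, 10, 9, 9, 81, 73, 83, 86, 81, 82, 9, 11, 10, 26, 82, 81, 9, 13, 8, -2, -1, -3, -4, -1, 1, 1, 0, 0]
210 [-1, -7, -2, 9, 15, 15, 7, 82, 62, 62, 62, 59, 57, 10, 11, 10, 10, 81, 81, 62, 65, 60, 61, 58, 13, 11, 8, -3, -1, 1, -1]
216 [-2, -1, -2, 8, 9, 13, 13, 82, 58, 59, 61, 59, 9, 11, 13, 11, 11, 40, 60, 62, 58, 60, 80, 79, 80, 79, 66, 60, 0, -1, -2]
222 [0, -2, 9, 9, 11, 12, 85, 81, 70, 66, 71, 69, 70, 67, 11, 12, 67, 70, -1, 63, 58, 59, 80, 81, 82, 80, 80, 62, -1, -1, 1]
228 [0, -2, 11, 11, 13, 11, 84, 84, 61, 61, 61, 68, 65, 65, 71, 71, 68, 82, 59, 65, 69, 67, 74, 83, 78, 80, 82, 60, -2, 2, 0]
234 [
[... 495 characters left out ...]
2]
258 [-2, 0, 0, -1, -2, 0, 1, 8, 17, 27, 29, 29, 30, 30, 10, 69, 82, 63, 64, 60, 58, 82, 81, 78, 86, 79, 61, 80, 0, 0, -4]
264 [-3, -1, 0, 1, -3, -3, -1, 2, 0, -1, -1, 0, 9, 9, 26, 10, 12, 15, 12, 29, 65, 60, 60, 56, 59, 61, 61, -3, 0, -5, -2]
270 [-1, -1, 0, 0, 0, -1, -1, 0, 0, -2, 0, 0, 0, -4, -4, -2, 0, 9, 11, 14, 11, 10, 10, 10, 31, 61, 60, -1, 4, 0, 0]
276 [0, 0, 0, -1, -1, -2, 1, 3, 0, 0, 0, 1, 0, -2, 0, 5, 0, 2, 0, 0, 0, 0, 11, 8, 9, 11, -2, -2, 0, -2, 0]
282 [0, 0, -1, -6, -4, -2, 0, -4, 0, -1, -1, 0, 0, 1, 0, -5, 0, -2, -2, -3, -3, 1, 0, 0, 0, -2, -2, -1, 0, -1, -6]
288 [-4, -3, -1, -1, 0, 0, -1, 0, -2, -2, -3, 11, 0, -2, 0, 0, -2, 1, 2, -4, -1, 0, 0, -1, -4, -4, -2, -4, 0, 0, -3]
```

View pics/topc.png

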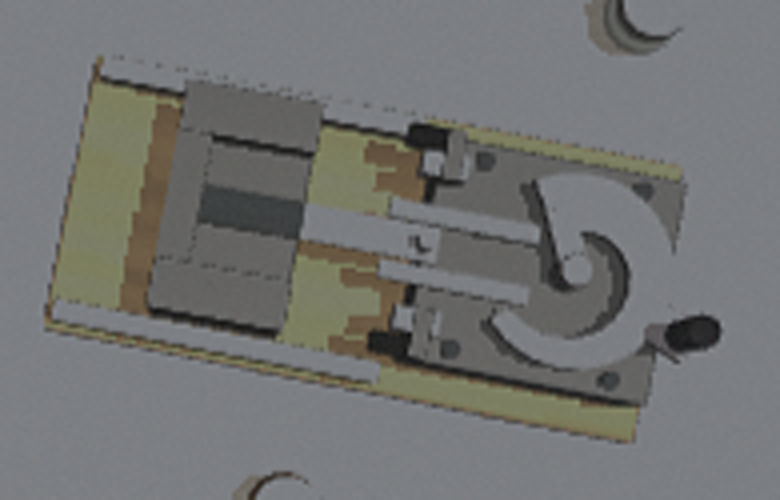

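View pics/toph.png

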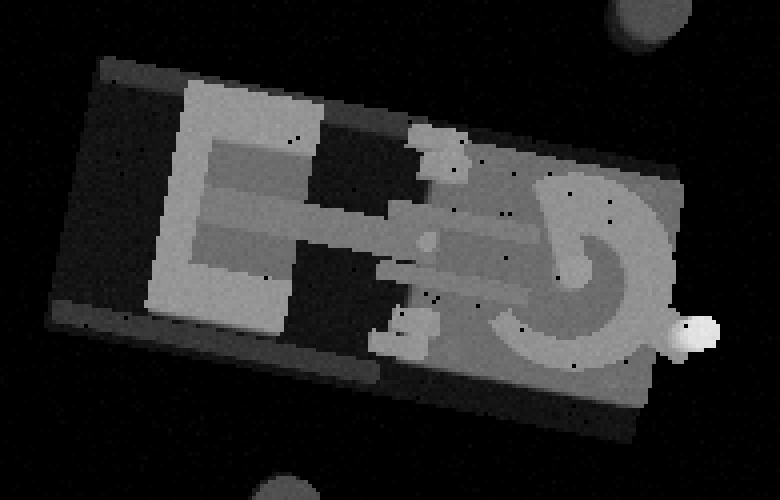

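```bash
cat > fit.py <<'E'
from h import *
from scipy.optimize import least_squares
p=get_image("top"); X=cloud(p)
px=lambda a:((a[0]+.5)/4-.5+295,(a[1]+.5)/4-.5+170)
C=[((684,182),(50,-108,62)),((643,407),(-50,-108,62)),((572,268),(0,-64,82))]
B=[((682,168),(65,0,12)),((632,442),(-65,0,12)),((45,327),(-65,1,12))]
S=[((188,82),(50,30)),((148,308),(-50,30)),((325,103),(50,-30)),((283,333),(-50,-30))]
def pose(v,P):
    P=np.asarray(P,float); c,s=np.cos(v[2]),np.sin(v[2]); return np.array([v[0]+c*P[0]-s*P[1],v[1]+s*P[0]+c*P[1],P[2]])
def res(v):
    r=[]
    for a,P in C: r+=list(proj(p,pose(v,P))-px(a))
    for a,P in B: r+=list(proj(p,pose(v,(P[0],v[3]+275*P[1],12)))-px(a))
    for a,P in S: r+=list(proj(p,pose(v,(P[0],v[4]+P[1],84)))-px(a))
    return np.array(r)
f=least_squares(res,[520,-60,-.17,-108,100],loss="soft_l1"); v=f.x
print(v, res(v).reshape(-1,2).round(1).tolist())
# crank
m=(X[...,2]>110)&(X[...,2]<140); m[:, :440]=0;m[:,490:]=0;m[:225]=0;m[280:]=0
Q=X[m]; print("crank",len(Q),Q.mean(0))
t=Q[Q[:,2]>122]; print(t.mean(0),t.min(0),t.max(0))
c=t.mean(0)
d=c[:2]-v[:2]; cc,ss=np.cos(v[2]),np.sin(v[2]); b=np.array([cc*d[0]+ss*d[1],-ss*d[0]+cc*d[1]]); print("crank in base",b, "r",np.hypot(b[0],b[1]+64),"ang",np.arctan2(-b[0],b[1]+64))
# figurine
m=(X[...,2]>15)&(X[...,2]<145); m[:,:350]=0;m[:,405:]=0;m[:115]=0;m[172:]=0
print("fig",X[m].mean(0),X[m].min(0),X[m].max(0))
ax=pose(v,(0,-64,77)); print("axis",ax,"push",pose(v,(0,v[4]+30,48)))
E
python3 fit.py
```

```text
[ 5.26551402e+02 -1.08989546e+02 -1.85003488e-01 -1.16433987e+02
  8.17931298e+01] [[-0.1, -0.3], [0.1, -0.2], [-0.1, 0.6], [0.3, -0.7], [0.4, 0.5], [-0.9, 0.6], [0.3, -0.8], [-0.8, -0.3], [0.4, 0.5], [0.0, 0.1]]
crank 74 [ 486.01878244 -215.89252464  124.13576731]
[ 486.53939097 -216.51530794  126.39240479] [ 480.85830223 -222.90933994  122.44348005] [ 492.4100175  -210.08810304  130.22261975]
crank in base [ -19.54987037 -113.05110794] r 52.8034906196363 ang 2.762327202482668
fig [680.24865025 -68.10788918  81.47347462] [ 658.50030642 -104.49303532   25.21147222] [704.58198256 -43.96361443 136.19803565]
axis [ 514.77860414 -171.89742518   77.        ] push [547.11574363   0.89590194  48.        ]
```

>>> send_rows(rows=[[-1,0,0,0,-0.12],[-1,0,0,0,-0.12],[-1,0,0,0,-0.12],[-1,0,0,0,-0.12],[-1,0,0,0,-0.12],[-1,0,0,0,-0.12],[-1,0,0,0,-0.12],[-1,0,0,0,-0.12],[-1,0,0,0,-0.12],[-1,0,0,0,-0.06]])

```text
clock: 1.98
eef_pos: [155.4, -631.3, 231.5]
tool_rot: [-3.14, 0.001, 1.429]
force: [-0.5, 0.6, 0.2]
width: 0.0
```

```bash
cat >> h.py <<'E'
from scipy.spatial.transform import Rotation as Ro
V=[526.55,-108.99,-0.185]
def b2w(P,V=V):
    c,s=np.cos(V[2]),np.sin(V[2]); return np.array([V[0]+c*P[0]-s*P[1],V[1]+s*P[0]+c*P[1],P[2]])
def w2b(P,V=V):
    c,s=np.cos(V[2]),np.sin(V[2]); d=np.asarray(P)[:2]-V[:2]; return np.array([c*d[0]+s*d[1],-s*d[0]+c*d[1],P[2]])
def tool(target,n=None):
    s=read_state(); R=Ro.from_euler("xyz",s["tool_rot"]).as_matrix()
    d=R.T@(np.asarray(target)-s["eef_pos"]); L=np.linalg.norm(d); n=n or int(np.ceil(L/40))
    print("clock",round(s["clock"],2),"base pos",w2b(s["eef_pos"]).round(1),"rot",s["tool_rot"].round(3),"F",s["force"].round(1),"w",round(s["width"],1))
    print("tool delta mm",d.round(1),"rows",n,"per row m",(d/n/1000).round(4))
E
python3 -c "
from h import *
tool(b2w((0,150,220)))"
```

```text
clock 1.98 base pos [-268.7 -581.6  231.5] rot [-3.140e+00  1.000e-03  1.429e+00] F [-0.5  0.6  0.2] w 0.0
tool delta mm [719.3 300.3  10.3] rows 20 per row m [0.036  0.015  0.0005]
```

>>> send_rows(rows=[[-1,0.036,0.015,0,0.043],[-1,0.036,0.015,0,0],[-1,0.036,0.015,0,0],[-1,0.036,0.015,0,0],[-1,0.036,0.015,0,0],[-1,0.036,0.015,0,0],[-1,0.036,0.015,0,0],[-1,0.036,0.015,0,0],[-1,0.036,0.015,0,0],[-1,0.036,0.015,0,0],[-1,0.036,0.015,0,0],[-1,0.036,0.015,0,0]])

```text
clock: 2.98
eef_pos: [414.2, -236.3, 227.9]
tool_rot: [3.14, 0.012, 1.362]
force: [0.4, -1.1, -0.2]
width: 0.3
```

```bash
python3 -c "
from h import *
tool(b2w((0,150,150)))"
```

```text
clock 2.98 base pos [ -87.1 -145.8  227.9] rot [3.14  0.012 1.362] F [ 0.4 -1.1 -0.2] w 0.3
tool delta mm [298.7  80.   74.3] rows 8 per row m [0.0373 0.01   0.0093]
```

>>> send_rows(rows=[[-1,0.037,0.01,0.005,-0.02],[-1,0.037,0.01,0.009,0],[-1,0.037,0.01,0.009,0],[-1,0.037,0.01,0.009,0],[-1,0.037,0.01,0.009,0],[-1,0.037,0.01,0.009,0],[-1,0.037,0.01,0.009,0],[-1,0.037,0.01,0.009,0],[-1,0,0,0,0]])

```text
clock: 3.73
eef_pos: [561.4, 61.2, 156.7]
tool_rot: [3.126, 0.007, 1.391]
force: [0.6, -0.1, -0.2]
width: 0.3
```

```bash
python3 -c "
from h import *
tool(b2w((0,145,24)))
p=get_image('wrist');cv2.imwrite('pics/w1.png',p['image'])"
```

```text
clock 3.73 base pos [  3.  173.7 156.7] rot [3.126 0.007 1.391] F [ 0.6 -0.1 -0.2] w 0.3
tool delta mm [-27.8  -5.1 132.8] rows 4 per row m [-0.0069 -0.0013  0.0332]
```

View pics/w1.png

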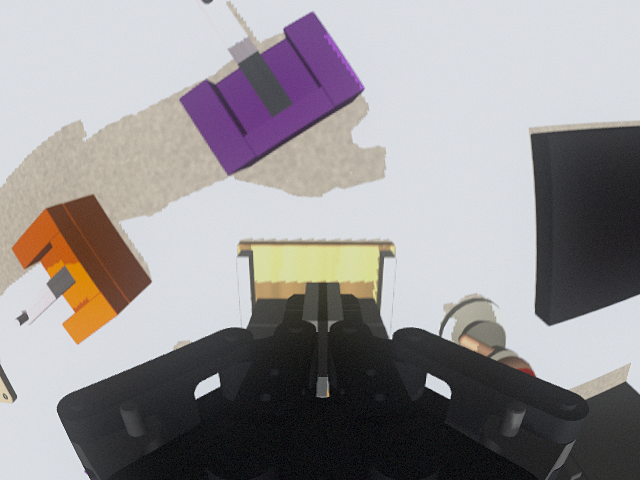

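>>> send_rows(rows=[[-1,-0.007,-0.001,0.03,0],[-1,-0.007,-0.001,0.03,0],[-1,-0.007,-0.001,0.03,0],[-1,-0.005,-0.001,0.03,0],[-1,0,0,0,0],[-1,0,0,0,0]])

```text
clock: 4.28
eef_pos: [555.8, 26.5, 36.4]
tool_rot: [3.12, 0.012, 1.388]
force: [0.4, 1.0, 0.9]
width: 0.4
```

```bash
python3 -c "
from h import *
tool(b2w((0,129,24)))"
```

```text
clock 4.28 base pos [  3.8 138.5  36.4] rot [3.12  0.012 1.388] F [0.4 1.  0.9] w 0.4
tool delta mm [-9.4 -4.1 12.4] rows 1 per row m [-0.0094 -0.0041  0.0124]
```

>>> send_rows(rows=[[-1,-0.003,-0.004,0.013,0],[-1,-0.003,0,0,0],[-1,-0.003,0,0,0],[-1,-0.002,0,0,0],[-1,0,0,0,0]])

```text
clock: 4.7
eef_pos: [554.5, 14.2, 30.8]
tool_rot: [3.111, 0.011, 1.385]
force: [-0.1, -0.6, -0.6]
width: -0.1
```

```bash
python3 -c "
from h import *
tool(b2w((0,120,24)))"
```

```text
clock 4.7 base pos [  4.8 126.2  30.8] rot [3.111 0.011 1.385] F [-0.1 -0.6 -0.6] w -0.1
tool delta mm [-6.1 -5.   6.8] rows 1 per row m [-0.0061 -0.005   0.0068]
```

>>> send_rows(rows=[[-1,0,-0.003,0.004,0],[-1,0,-0.003,0.004,0],[-1,-0.002,-0.003,0.004,0],[-1,-0.002,0,0,0],[-1,-0.002,0,0,0]])

```text
clock: 5.12
eef_pos: [549.9, 15.6, 22.4]
tool_rot: [3.098, 0.001, 1.388]
force: [0.6, 4.0, 2.2]
width: -0.3
```

```bash
python3 -c "
from h import *
tool(b2w((0,120,24)))"
```

```text
clock 5.12 base pos [1.000e-01 1.268e+02 2.240e+01] rot [3.098e+00 1.000e-03 1.388e+00] F [0.6 4.  2.2] w -0.3
tool delta mm [-6.8 -0.  -1.6] rows 1 per row m [-0.0068 -0.     -0.0016]
```

>>> send_rows(rows=[[-1,-0.004,0,0,0],[-1,-0.004,0,0,0],[-1,-0.004,0,0,0],[-1,-0.004,0,0,0]])

```text
clock: 5.45
eef_pos: [548.1, 4.8, 22.9]
tool_rot: [3.096, -0.006, 1.395]
force: [0.1, 5.2, 3.5]
width: -0.3
```

```bash
python3 -c "
from h import *
tool(b2w((0,91,24)))"
```

```text
clock 5.45 base pos [  0.3 115.8  22.9] rot [ 3.096 -0.006  1.395] F [0.1 5.2 3.5] w -0.3
tool delta mm [-24.8  -0.4  -1.3] rows 1 per row m [-0.0248 -0.0004 -0.0013]
```

>>> send_rows(rows=[[-1,-0.004,0,0,0],[-1,-0.004,0,0,0],[-1,-0.004,0,0,0],[-1,-0.004,0,0,0],[-1,-0.004,0,0,0]])

```text
clock: 5.87
eef_pos: [544.7, -15.1, 23.0]
tool_rot: [3.095, -0.008, 1.396]
force: [-0.3, 4.5, 4.9]
width: 0.1
```

```bash
python3 -c "
from h import *
tool(b2w((0,91,24)))"
```

```text
clock 5.87 base pos [ 0.6 95.6 23. ] rot [ 3.095 -0.008  1.396] F [-0.3  4.5  4.9] w 0.1
tool delta mm [-4.6 -0.6 -1.1] rows 1 per row m [-0.0046 -0.0006 -0.0011]
```

Near the seal now; go in 2 mm steps and watch the force.

>>> send_rows(rows=[[-1,-0.002,0,0,0],[-1,-0.002,0,0,0]])

```text
clock: 6.03
eef_pos: [543.6, -20.4, 22.9]
tool_rot: [3.095, -0.008, 1.394]
force: [1.0, 5.9, 3.1]
width: -0.1
```

>>> send_rows(rows=[[-1,-0.002,0,0,0]])

```text
clock: 6.12
eef_pos: [544.0, -21.9, 23.0]
tool_rot: [3.094, -0.009, 1.395]
force: [1.5, 7.5, 3.4]
width: -0.1
```

```bash
python3 -c "
from h import *
tool(b2w((0,91,24)))"
```

```text
clock 6.12 base pos [ 1.1 88.8 23. ] rot [ 3.094 -0.009  1.395] F [1.5 7.5 3.4] w -0.1
tool delta mm [ 2.2 -1.  -1.1] rows 1 per row m [ 0.0022 -0.001  -0.0011]
```

>>> send_rows(rows=[[-1,-0.002,0,0,0]])

```text
clock: 6.2
eef_pos: [544.1, -22.6, 23.1]
tool_rot: [3.093, -0.012, 1.395]
force: [-0.6, 10.3, 5.0]
width: 0.1
```

```bash
python3 -c "
from h import *
tool(b2w((0,91,24)))
p=get_image('scene');cv2.imwrite('pics/s2.png',cv2.resize(p['image'][190:390,130:400],None,fx=2.9,fy=2.9,interpolation=cv2.INTER_CUBIC))
tool(b2w((0,91,24)))
"
```

```text
clock 6.2 base pos [ 1.4 88.1 23.1] rot [ 3.093 -0.012  1.395] F [-0.6 10.3  5. ] w 0.1
tool delta mm [ 2.9 -1.3 -1. ] rows 1 per row m [ 0.0029 -0.0013 -0.001 ]
clock 6.25 base pos [ 1.4 87.9 23.1] rot [ 3.093 -0.012  1.395] F [1.2 8.  4.4] w 0.2
tool delta mm [ 3.1 -1.3 -1. ] rows 1 per row m [ 0.0031 -0.0013 -0.001 ]
```

View pics/s2.png

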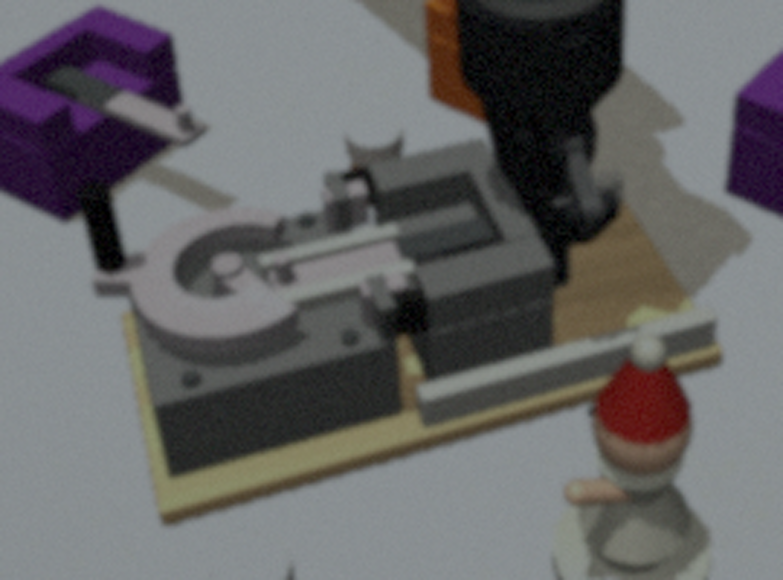

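>>> send_rows(rows=[[-1,0.01,0,0,0],[-1,0.015,0,0,0],[-1,0.015,0,-0.005,0],[-1,0.005,0,-0.03,0],[-1,0,0,-0.04,0],[-1,0,0,-0.04,0],[-1,0,0,-0.04,0],[-1,0,0,-0.03,0]])

```text
clock: 6.92
eef_pos: [534.7, 17.9, 205.8]
tool_rot: [3.122, 0.007, 1.391]
force: [0.8, -0.5, -0.5]
width: -0.1
```

```bash
python3 -c "
from h import *
tool(b2w((-19.5,-113,190)))
p=get_image('top');c=p['image'][170:295,295:490]; cv2.imwrite('pics/t3.png',cv2.resize(c,None,fx=4,fy=4,interpolation=cv2.INTER_CUBIC))
"
```

```text
clock 6.92 base pos [-15.4 126.3 205.8] rot [3.122 0.007 1.391] F [ 0.8 -0.5 -0.5] w -0.1
tool delta mm [-239.1   -5.8   17.4] rows 6 per row m [-0.0399 -0.001   0.0029]
```

View pics/t3.png

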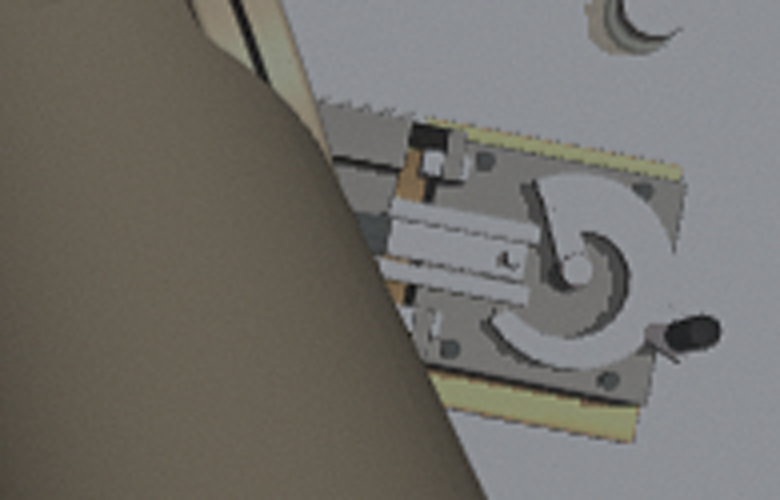

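```bash
python3 -c "
from h import *
p=get_image('top');
for a in [(506,258),(510,260),(516,262)]: print(w2b(at_h(p,(a[0]+.5)/4-.5+295,(a[1]+.5)/4-.5+170,83)))
X=cloud(p)
import numpy as np
m=np.zeros((480,640),bool); m[228:240,415:428]=1
m&=X[...,2]>76
print([w2b(q).round(1).tolist() for q in X[m]], np.mean([w2b(q) for q in X[m]],0), np.argwhere(m).mean(0))
c=p['image'][215:255,400:450]; cv2.imwrite('pics/t4.png',cv2.resize(c,None,fx=12,fy=12,interpolation=cv2.INTER_CUBIC))
"
```

```text
[ -0.24311584 -35.47894584  83.        ]
[ -0.76353339 -37.30184886  83.        ]
[ -1.12283695 -39.95912275  83.        ]
[[3.8, -37.8, 84.2], [4.6, -40.0, 79.9], [2.3, -37.0, 79.5], [2.5, -38.6, 80.7], [2.9, -40.3, 80.3], [3.0, -41.8, 81.9], [0.1, -35.4, 81.7], [0.2, -36.8, 83.7], [0.5, -38.4, 84.0], [1.1, -40.5, 80.9], [1.3, -42.0, 82.5], [-1.2, -36.2, 77.8], [-1.6, -37.1, 84.2], [-1.1, -38.9, 82.8], [-0.4, -41.1, 79.1], [-0.2, -42.6, 80.4], [-2.4, -38.4, 76.5], [-2.6, -39.4, 81.0], [-2.3, -41.1, 81.4]] [  0.55827697 -39.12033248  81.18501459] [234.15789474 423.15789474]
```

View pics/t4.png

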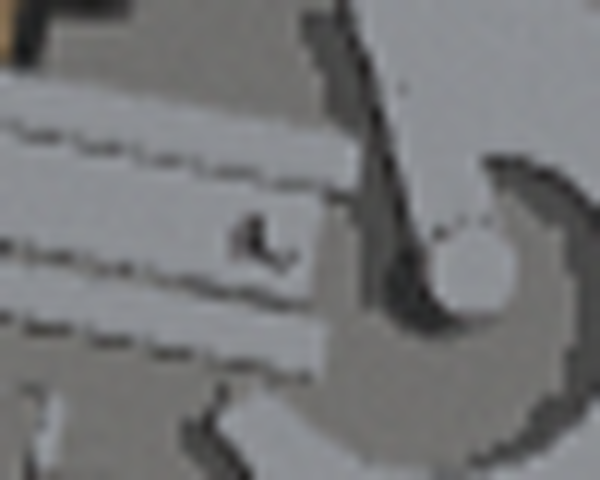

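>>> send_rows(rows=[[0.2,0,0,0,0.12],[0.2,0,0,0,0.12],[0.2,0,0,0,0.12],[0.2,0,0,0,0.12],[0.2,0,0,0,0.12],[0.2,0,0,0,0.1]])

```text
clock: 7.52
eef_pos: [533.8, 14.6, 207.8]
tool_rot: [3.117, -0.005, 0.66]
force: [0.1, 0.6, 0.1]
width: 51.6
```

```bash
python3 -c "
from h import *
tool(b2w((-19.5,-113,180)))
"
```

```text
clock 7.52 base pos [-15.6 122.8 207.8] rot [ 3.117 -0.005  0.66 ] F [0.1 0.6 0.1] w 51.6
tool delta mm [-179.1  152.8   30.7] rows 6 per row m [-0.0299  0.0255  0.0051]
```

>>> send_rows(rows=[[0.2,-0.028,0.024,0.003,0],[0.2,-0.028,0.024,0.003,0],[0.2,-0.028,0.024,0.003,0],[0.2,-0.028,0.024,0.003,0],[0.2,-0.028,0.024,0.003,0],[0.2,-0.028,0.024,0.003,0],[0.2,0,0,0,0],[0.2,0,0,0,0]])

```text
clock: 8.18
eef_pos: [481.2, -208.3, 185.8]
tool_rot: [3.127, 0.01, 0.661]
force: [0.1, 0.5, 0.7]
width: 51.3
```

```bash
python3 -c "
from h import *
tool(b2w((-19.5,-113,150)))
"
```

```text
clock 8.18 base pos [ -26.3 -106.   185.8] rot [3.127 0.01  0.661] F [0.1 0.5 0.7] w 51.3
tool delta mm [-0.4  9.2 36. ] rows 1 per row m [-0.0004  0.0092  0.036 ]
```

>>> send_rows(rows=[[0.2,0,0.005,0.02,0.01],[0.2,0,0.004,0.02,0],[0.2,0,0.001,0.02,0],[0.2,0,0,0.015,0],[0.2,0,0,0,0]])

```text
clock: 8.6
eef_pos: [485.6, -217.5, 107.5]
tool_rot: [3.128, 0.015, 0.648]
force: [-0.7, 0.4, -0.2]
width: 51.3
```

```bash
python3 -c "
from h import *
tool(b2w((-19.4,-112.3,92)))
p=get_image('wrist');cv2.imwrite('pics/w5.png',p['image'])
p=get_image('scene');cv2.imwrite('pics/s5.png',cv2.resize(p['image'][190:390,100:370],None,fx=2.9,fy=2.9,interpolation=cv2.INTER_CUBIC))
"
```

```text
clock 8.6 base pos [ -20.3 -114.1  107.5] rot [3.128 0.015 0.648] F [-0.7  0.4 -0.2] w 51.3
tool delta mm [ 2.2 -0.8 15.5] rows 1 per row m [ 0.0022 -0.0008  0.0155]
```

View pics/w5.png

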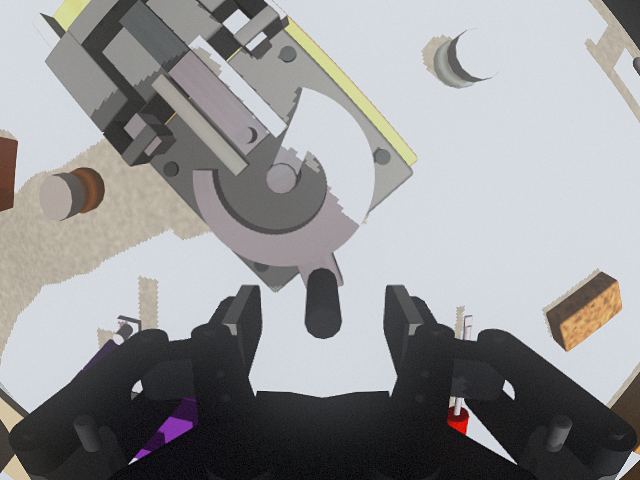

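View pics/s5.png

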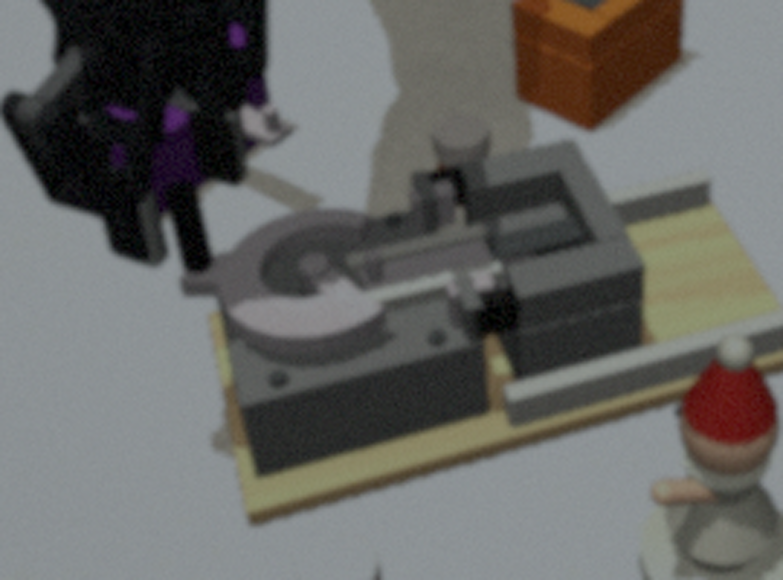

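>>> send_rows(rows=[[0.2,0.001,0,0.007,0],[0.2,0.001,0,0.006,0],[0.2,0,0,0,0],[-0.3,0,0,0,0],[-0.7,0,0,0,0],[-1,0,0,0,0],[-1,0,0,0,0],[-1,0,0,0,0],[-1,0,0,0,0]])

```text
clock: 9.45
eef_pos: [491.5, -215.6, 99.5]
tool_rot: [3.121, 0.01, 0.651]
force: [0.7, -0.4, -1.6]
width: 12.0
```

```bash
python3 -c "
from h import *
tool(b2w((-19.4,-112.3,92)))
s=read_state();print(s['force'],s['torque'])
"
```

```text
clock 9.45 base pos [ -14.9 -111.2   99.5] rot [3.121 0.01  0.651] F [ 0.7 -0.4 -1.6] w 12.0
tool delta mm [-3.8 -2.8  7.4] rows 1 per row m [-0.0038 -0.0028  0.0074]
[ 0.7321877  -0.38034163 -1.56258858] [0.28254529 0.05230151 0.06502857]
```

```bash
cat > arc.py <<'E'
from h import *
import sys
n=int(sys.argv[1]); step=float(sys.argv[2]); gain=float(sys.argv[3]) if len(sys.argv)>3 else .8
kr=float(sys.argv[4]) if len(sys.argv)>4 else 0.0
s=read_state(); R=Ro.from_euler("xyz",s["tool_rot"]).as_matrix()
g=s["eef_pos"]-R[:,2]*14
b=w2b(g); d=b[:2]-[0,-64]; th=np.arctan2(d[0],d[1]); r=np.hypot(*d)   # th clockwise from +y
if th>2.5: th-=2*np.pi
cam=th+2.40
yaw=V[2]; Rb=Ro.from_euler("z",yaw).as_matrix()
t=Rb@[np.cos(th),-np.sin(th),0]; rad=Rb@[np.sin(th),np.cos(th),0]
F=s["force"]
print("clock",round(s["clock"],2),"base",b.round(1),"r",round(r,1),"cam",round(cam,3),"rot",s["tool_rot"].round(3),"w",round(s["width"],1))
print("F",F.round(1),"Ftang(resist)",round(-F@t,1),"Frad",round(F@rad,1),"tau",s["torque"].round(2))
for i in range(n):
    a=th+(i+.5)*step/52*gain
    v=Rb@[np.cos(a)*step,-np.sin(a)*step,0]
    v=v-kr*(r-52)*(Rb@[np.sin(a),np.cos(a),0])
    print((R.T@v/1000).round(4)[:3].tolist())
E
python3 arc.py 8 5
```

```text
clock 9.45 base [ -15.  -110.9  113.5] r 49.2 cam -0.432 rot [3.121 0.01  0.651] w 12.0
F [ 0.7 -0.4 -1.6] Ftang(resist) 0.8 Frad -0.0 tau [0.28 0.05 0.07]
[-0.0019, -0.0046, -0.0001]
[-0.0015, -0.0048, -0.0001]
[-0.0012, -0.0049, -0.0001]
[-0.0008, -0.0049, -0.0001]
[-0.0004, -0.005, -0.0001]
[-0.0, -0.005, -0.0001]
[0.0004, -0.005, -0.0001]
[0.0008, -0.0049, -0.0001]
```

>>> send_rows(rows=[[-1,-0.002,-0.0046,0,0],[-1,-0.0015,-0.0048,0,0],[-1,-0.0012,-0.0049,0,0],[-1,-0.0008,-0.005,0,0],[-1,-0.0004,-0.005,0,0],[-1,0,-0.005,0,0]])

```text
clock: 9.95
eef_pos: [471.6, -194.7, 99.5]
tool_rot: [3.114, 0.003, 0.651]
force: [4.7, 0.8, -3.3]
width: 11.7
```

```bash
python3 arc.py 8 6
```

```text
clock 9.95 base [-38.6 -94.  113.5] r 48.9 cam 0.168 rot [3.114e+00 3.000e-03 6.510e-01] w 11.7
F [ 4.7  0.8 -3.3] Ftang(resist) 1.4 Frad -4.6 tau [ 0.35 -0.64  0.05]
[0.0013, -0.0059, -0.0002]
[0.0018, -0.0057, -0.0002]
[0.0024, -0.0055, -0.0002]
[0.0029, -0.0053, -0.0002]
[0.0033, -0.005, -0.0001]
[0.0038, -0.0047, -0.0001]
[0.0042, -0.0043, -0.0001]
[0.0046, -0.0039, -0.0001]
```

>>> send_rows(rows=[[-1,0.0018,-0.0057,0,0],[-1,0.0025,-0.0055,0,0],[-1,0.0032,-0.0052,0,0],[-1,0.0038,-0.0048,0,0],[-1,0.0043,-0.0043,0,0]])

```text
clock: 10.37
eef_pos: [466.2, -164.1, 99.4]
tool_rot: [3.113, 0.006, 0.649]
force: [0.9, -3.2, 1.0]
width: 12.1
```

```bash
python3 arc.py 8 6 1.05
```

```text
clock 10.37 base [-49.4 -65.  113.4] r 49.4 cam 0.81 rot [3.113 0.006 0.649] w 12.1
F [ 0.9 -3.2  1. ] Ftang(resist) 3.0 Frad -1.4 tau [-0.08 -0.03  0.01]
[0.0046, -0.0038, -0.0001]
[0.005, -0.0033, -0.0001]
[0.0054, -0.0026, -0.0001]
[0.0057, -0.002, -0.0001]
[0.0059, -0.0013, -0.0001]
[0.006, -0.0005, -0.0001]
[0.006, 0.0002, -0.0]
[0.0059, 0.0009, -0.0]
```

>>> send_rows(rows=[[-1,0.0046,-0.0038,0,0],[-1,0.005,-0.0033,0,0],[-1,0.0054,-0.0026,0,0],[-1,0.0057,-0.002,0,0],[-1,0.006,-0.0012,0,0]])

```text
clock: 10.78
eef_pos: [477.8, -137.4, 99.3]
tool_rot: [3.114, 0.012, 0.647]
force: [-1.8, -5.2, 5.2]
width: 12.0
```

```bash
python3 arc.py 8 6 1.05
```

```text
clock 10.78 base [-42.9 -36.5 113.3] r 51.0 cam 1.4 rot [3.114 0.012 0.647] w 12.0
F [-1.8 -5.2  5.2] Ftang(resist) 5.0 Frad -2.2 tau [-0.88  0.69 -0.02]
[0.006, -0.0006, -0.0001]
[0.006, 0.0001, -0.0001]
[0.0059, 0.0008, -0.0001]
[0.0058, 0.0015, -0.0]
[0.0056, 0.0022, -0.0]
[0.0053, 0.0029, 0.0]
[0.0049, 0.0035, 0.0]
[0.0044, 0.004, 0.0001]
```

>>> send_rows(rows=[[-1,0.006,-0.0004,0,0],[-1,0.006,0.0003,0,0],[-1,0.0059,0.001,0,0],[-1,0.0057,0.0018,0,0]])

```text
clock: 11.12
eef_pos: [491.4, -126.0, 99.2]
tool_rot: [3.121, 0.027, 0.643]
force: [-5.4, -1.9, 9.8]
width: 11.9
```

```bash
python3 arc.py 8 5 1.05
```

```text
clock 11.12 base [-31.4 -22.7 113.2] r 51.9 cam 1.75 rot [3.121 0.027 0.643] w 11.9
F [-5.4 -1.9  9.8] Ftang(resist) 5.7 Frad 0.7 tau [-0.26  1.19  0.  ]
[0.0049, 0.0011, -0.0001]
[0.0047, 0.0016, -0.0001]
[0.0045, 0.0021, -0.0001]
[0.0043, 0.0025, -0.0001]
[0.004, 0.003, -0.0]
[0.0037, 0.0033, -0.0]
[0.0034, 0.0037, -0.0]
[0.003, 0.004, 0.0]
```

>>> send_rows(rows=[[-1,0.0049,0.0011,-0.0004,0],[-1,0.0047,0.0016,-0.0004,0],[-1,0.0045,0.0022,-0.0004,0]])

```text
clock: 11.37
eef_pos: [499.4, -122.2, 99.2]
tool_rot: [3.129, 0.04, 0.641]
force: [-5.2, -1.9, 6.5]
width: 12.0
```

```bash
python3 arc.py 8 5 1
```

```text
clock 11.37 base [-24.  -17.4 113.2] r 52.4 cam 1.924 rot [3.129 0.04  0.641] w 12.0
F [-5.2 -1.9  6.5] Ftang(resist) 5.5 Frad -0.4 tau [-0.22  0.83 -0.06]
[0.0046, 0.0019, -0.0002]
[0.0044, 0.0024, -0.0001]
[0.0042, 0.0028, -0.0001]
[0.0039, 0.0032, -0.0001]
[0.0035, 0.0035, -0.0001]
[0.0032, 0.0039, -0.0001]
[0.0028, 0.0041, -0.0001]
[0.0024, 0.0044, -0.0]
```

>>> send_rows(rows=[[-1,0.0046,0.0019,-0.0004,0],[-1,0.0044,0.0024,-0.0004,0],[-1,0.0042,0.0028,-0.0004,0]])

```text
clock: 11.62
eef_pos: [507.3, -119.9, 99.1]
tool_rot: [3.138, 0.053, 0.639]
force: [-5.8, -1.2, 5.4]
width: 11.8
```

```bash
python3 arc.py 8 5 1
```

```text
clock 11.62 base [-16.5 -13.7 113.1] r 53.0 cam 2.083 rot [3.138 0.053 0.639] w 11.8
F [-5.8 -1.2  5.4] Ftang(resist) 5.9 Frad -0.4 tau [-0.18  0.78 -0.03]
[0.0042, 0.0026, -0.0002]
[0.004, 0.003, -0.0002]
[0.0037, 0.0034, -0.0002]
[0.0033, 0.0037, -0.0002]
[0.0029, 0.004, -0.0001]
[0.0025, 0.0043, -0.0001]
[0.0021, 0.0045, -0.0001]
[0.0017, 0.0047, -0.0001]
```

>>> send_rows(rows=[[-1,0.0042,0.0026,-0.0003,0],[-1,0.004,0.003,-0.0003,0],[-1,0.0037,0.0034,-0.0003,0],[-1,0.0033,0.0037,-0.0003,0]])

```text
clock: 11.95
eef_pos: [518.0, -118.8, 99.1]
tool_rot: [-3.132, 0.069, 0.638]
force: [-5.4, -0.0, 6.7]
width: 11.7
```

```bash
python3 arc.py 8 5 1
```

```text
clock 11.95 base [ -5.8 -10.6 113. ] r 53.7 cam 2.292 rot [-3.132  0.069  0.638] w 11.7
F [-5.4 -0.   6.7] Ftang(resist) 5.4 Frad -0.4 tau [ 0.15  0.96 -0.04]
[0.0036, 0.0035, -0.0003]
[0.0033, 0.0038, -0.0003]
[0.0029, 0.0041, -0.0002]
[0.0025, 0.0043, -0.0002]
[0.002, 0.0046, -0.0002]
[0.0016, 0.0047, -0.0002]
[0.0011, 0.0049, -0.0001]
[0.0007, 0.005, -0.0001]
```

```bash
sed -i 's/\[0,-64\]/[1.8,-61.8]/' arc.py; python3 arc.py 4 4 1
```

```text
clock 11.95 base [ -5.8 -10.6 113. ] r 51.7 cam 2.253 rot [-3.132  0.069  0.638] w 11.7
F [-5.4 -0.   6.7] Ftang(resist) 5.4 Frad -0.2 tau [ 0.15  0.96 -0.04]
[0.003, 0.0026, -0.0002]
[0.0028, 0.0028, -0.0002]
[0.0026, 0.003, -0.0002]
[0.0023, 0.0032, -0.0002]
```

>>> send_rows(rows=[[-1,0.0035,0.0035,-0.0003,0],[-1,0.0031,0.0039,-0.0003,0],[-1,0.0027,0.0042,-0.0003,0]])

```text
clock: 12.2
eef_pos: [525.2, -119.5, 99.0]
tool_rot: [-3.12, 0.081, 0.639]
force: [-4.8, 1.5, 8.9]
width: 12.2
```

```bash
python3 arc.py 4 4 1
```

```text
clock 12.2 base [  1.6  -9.9 113. ] r 51.9 cam 2.396 rot [-3.12   0.081  0.639] w 12.2
F [-4.8  1.5  8.9] Ftang(resist) 5.0 Frad 0.6 tau [ 0.26  0.8  -0.1 ]
[0.0026, 0.003, -0.0003]
[0.0024, 0.0032, -0.0003]
[0.0021, 0.0034, -0.0002]
[0.0018, 0.0035, -0.0002]
```

>>> send_rows(rows=[[-1,0.003,0.0036,-0.0006,0],[-1,0.0025,0.0038,-0.0006,0],[-1,0.0021,0.004,-0.0006,0]])

```text
clock: 12.45
eef_pos: [530.6, -120.9, 99.1]
tool_rot: [-3.107, 0.093, 0.64]
force: [-4.8, 1.4, 5.1]
width: 12.8
```

```bash
python3 arc.py 4 4 1
```

```text
clock 12.45 base [  7.4 -10.3 113. ] r 51.8 cam 2.509 rot [-3.107  0.093  0.64 ] w 12.8
F [-4.8  1.4  5.1] Ftang(resist) 5.0 Frad -0.1 tau [ 0.04  0.44 -0.06]
[0.0022, 0.0033, -0.0003]
[0.002, 0.0035, -0.0003]
[0.0017, 0.0036, -0.0003]
[0.0014, 0.0037, -0.0003]
```

>>> send_rows(rows=[[-1,0.0025,0.0038,-0.0006,0],[-1,0.0022,0.004,-0.0005,0]])

```text
clock: 12.62
eef_pos: [534.2, -122.0, 99.1]
tool_rot: [-3.098, 0.101, 0.642]
force: [-6.6, 1.4, 6.1]
width: 11.9
```

```bash
python3 arc.py 4 4 1
```

```text
clock 12.62 base [ 11.3 -10.7 113. ] r 51.9 cam 2.584 rot [-3.098  0.101  0.642] w 11.9
F [-6.6  1.4  6.1] Ftang(resist) 6.6 Frad -1.0 tau [-0.15  0.58 -0.05]
[0.002, 0.0035, -0.0004]
[0.0017, 0.0036, -0.0003]
[0.0014, 0.0037, -0.0003]
[0.0011, 0.0038, -0.0003]
```

>>> send_rows(rows=[[-1,0.0022,0.0039,-0.0006,0],[-1,0.0019,0.004,-0.0005,0]])

```text
clock: 12.78
eef_pos: [537.6, -123.4, 99.1]
tool_rot: [-3.09, 0.108, 0.643]
force: [-5.4, 1.3, 5.8]
width: 12.3
```

```bash
python3 arc.py 4 4 1
```

```text
clock 12.78 base [ 15.1 -11.5 113. ] r 52.0 cam 2.658 rot [-3.09   0.108  0.643] w 12.3
F [-5.4  1.3  5.8] Ftang(resist) 5.4 Frad -1.2 tau [-0.23  0.22 -0.04]
[0.0017, 0.0036, -0.0004]
[0.0014, 0.0037, -0.0003]
[0.0011, 0.0038, -0.0003]
[0.0009, 0.0039, -0.0003]
```

>>> send_rows(rows=[[-1,0.0019,0.0041,-0.0006,0],[-1,0.0016,0.0042,-0.0005,0]])

```text
clock: 12.95
eef_pos: [541.2, -125.2, 99.1]
tool_rot: [-3.082, 0.115, 0.645]
force: [-6.0, 2.1, 5.7]
width: 12.3
```

```bash
python3 arc.py 4 4 1
```

```text
clock 12.95 base [ 19.1 -12.6 113. ] r 52.1 cam 2.738 rot [-3.082  0.115  0.645] w 12.3
F [-6.   2.1  5.7] Ftang(resist) 6.2 Frad -1.2 tau [-0.17  0.33 -0.11]
[0.0014, 0.0037, -0.0004]
[0.0011, 0.0038, -0.0004]
[0.0008, 0.0039, -0.0003]
[0.0005, 0.004, -0.0003]
```

>>> send_rows(rows=[[-1,0.0016,0.0042,-0.0006,0],[-1,0.0012,0.0043,-0.0005,0]])

```text
clock: 13.12
eef_pos: [544.3, -127.1, 98.9]
tool_rot: [-3.074, 0.121, 0.647]
force: [-4.9, 1.7, 4.5]
width: 12.1
```

```bash
python3 arc.py 4 4 1
```

```text
clock 13.12 base [ 22.6 -14.  112.8] r 52.2 cam 2.811 rot [-3.074  0.121  0.647] w 12.1
F [-4.9  1.7  4.5] Ftang(resist) 5.0 Frad -1.4 tau [-0.17  0.25 -0.12]
[0.0011, 0.0038, -0.0004]
[0.0008, 0.0039, -0.0004]
[0.0005, 0.0039, -0.0003]
[0.0002, 0.004, -0.0003]
```

>>> send_rows(rows=[[-1,0.0012,0.0043,-0.0006,0],[-1,0.0009,0.0044,-0.0005,0]])

```text
clock: 13.28
eef_pos: [547.4, -129.3, 98.9]
tool_rot: [-3.065, 0.127, 0.65]
force: [-4.9, 2.5, 6.0]
width: 11.9
```

```bash
python3 arc.py 4 4 1
```

```text
clock 13.28 base [ 26.2 -15.6 112.8] r 52.3 cam 2.886 rot [-3.065  0.127  0.65 ] w 11.9
F [-4.9  2.5  6. ] Ftang(resist) 5.4 Frad -1.1 tau [-0.24  0.29 -0.16]
[0.0008, 0.0039, -0.0004]
[0.0005, 0.0039, -0.0004]
[0.0002, 0.004, -0.0003]
[-0.0001, 0.004, -0.0003]
```

>>> send_rows(rows=[[-1,0.0008,0.0046,-0.0006,0],[-1,0.0005,0.0046,-0.0005,0]])

```text
clock: 13.45
eef_pos: [550.3, -131.8, 98.9]
tool_rot: [-3.056, 0.132, 0.653]
force: [-6.5, 2.9, 6.2]
width: 12.1
```

```bash
python3 arc.py 4 4 1; python3 -c "
from h import *
p=get_image('scene');cv2.imwrite('pics/s6.png',cv2.resize(p['image'][190:390,130:400],None,fx=2.9,fy=2.9,interpolation=cv2.INTER_CUBIC))"
```

```text
clock 13.45 base [ 29.6 -17.5 112.7] r 52.4 cam 2.96 rot [-3.056  0.132  0.653] w 12.1
F [-6.5  2.9  6.2] Ftang(resist) 6.8 Frad -2.3 tau [-0.2   0.15 -0.09]
[0.0005, 0.0039, -0.0004]
[0.0002, 0.004, -0.0004]
[-0.0001, 0.004, -0.0003]
[-0.0004, 0.004, -0.0003]
```

View pics/s6.png

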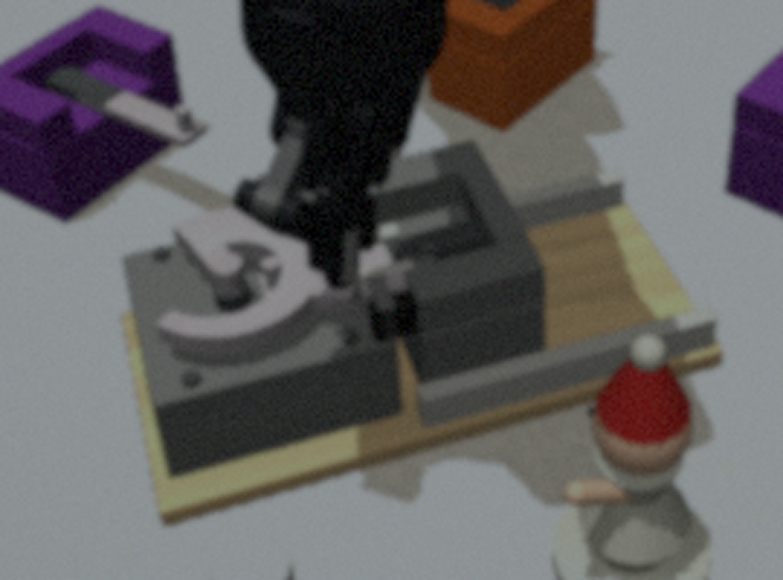

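>>> send_rows(rows=[[-1,0.0003,0.0045,-0.0006,0],[-1,0,0.0045,-0.0005,0]])

```text
clock: 13.67
eef_pos: [553.6, -135.0, 98.9]
tool_rot: [-3.049, 0.135, 0.655]
force: [-5.5, 3.6, 4.4]
width: 11.7
```

```bash
python3 arc.py 4 4 1
```

```text
clock 13.67 base [ 33.6 -20.1 112.7] r 52.5 cam 3.051 rot [-3.049  0.135  0.655] w 11.7
F [-5.5  3.6  4.4] Ftang(resist) 6.3 Frad -1.6 tau [-0.23 -0.04 -0.08]
[0.0002, 0.004, -0.0004]
[-0.0001, 0.004, -0.0003]
[-0.0004, 0.004, -0.0003]
[-0.0007, 0.0039, -0.0003]
```

>>> send_rows(rows=[[-1,-0.0001,0.0045,-0.0006,0],[-1,-0.0004,0.0045,-0.0005,0]])

```text
clock: 13.83
eef_pos: [555.9, -137.7, 98.9]
tool_rot: [-3.041, 0.138, 0.659]
force: [-5.5, 4.3, 4.7]
width: 12.1
```

```bash
python3 arc.py 4 4 1
```

```text
clock 13.83 base [ 36.5 -22.3 112.7] r 52.6 cam 3.12 rot [-3.041  0.138  0.659] w 12.1
F [-5.5  4.3  4.7] Ftang(resist) 6.8 Frad -1.7 tau [-0.19 -0.11 -0.17]
[-0.0001, 0.004, -0.0004]
[-0.0004, 0.004, -0.0003]
[-0.0007, 0.0039, -0.0003]
[-0.001, 0.0039, -0.0002]
```

>>> send_rows(rows=[[-1,-0.0006,0.0045,-0.0006,0],[-1,-0.0009,0.0045,-0.0005,0]])

```text
clock: 14.0
eef_pos: [557.8, -140.1, 98.9]
tool_rot: [-3.032, 0.14, 0.663]
force: [-5.5, 5.4, 4.4]
width: 11.7
```

```bash
python3 arc.py 4 4 1
```

```text
clock 14.0 base [ 38.9 -24.4 112.7] r 52.7 cam 3.18 rot [-3.032  0.14   0.663] w 11.7
F [-5.5  5.4  4.4] Ftang(resist) 7.6 Frad -1.4 tau [-0.   -0.13 -0.18]
[-0.0004, 0.004, -0.0004]
[-0.0007, 0.0039, -0.0003]
[-0.001, 0.0039, -0.0003]
[-0.0013, 0.0038, -0.0002]
```

>>> send_rows(rows=[[-1,-0.0009,0.0042,-0.0005,0]])

```text
clock: 14.08
eef_pos: [558.3, -140.8, 98.9]
tool_rot: [-3.027, 0.141, 0.665]
force: [-6.2, 5.1, 4.2]
width: 11.8
```

```bash
python3 arc.py 2 4 1
```

```text
clock 14.08 base [ 39.5 -25.  112.7] r 52.7 cam 3.198 rot [-3.027  0.141  0.665] w 11.8
F [-6.2  5.1  4.2] Ftang(resist) 7.7 Frad -2.3 tau [ 0.05  0.04 -0.24]
[-0.0005, 0.004, -0.0004]
[-0.0008, 0.0039, -0.0003]
```

>>> send_rows(rows=[[-1,-0.0011,0.0042,-0.0005,0]])

```text
clock: 14.17
eef_pos: [558.5, -141.2, 99.0]
tool_rot: [-3.021, 0.142, 0.667]
force: [-6.4, 6.2, 4.0]
width: 12.1
```

```bash
python3 arc.py 2 4 1
```

```text
clock 14.17 base [ 39.9 -25.4 112.7] r 52.7 cam 3.209 rot [-3.021  0.142  0.667] w 12.1
F [-6.4  6.2  4. ] Ftang(resist) 8.7 Frad -2.0 tau [ 0.13 -0.07 -0.24]
[-0.0005, 0.0039, -0.0004]
[-0.0008, 0.0039, -0.0004]
```

>>> send_rows(rows=[[-1,-0.0013,0.005,-0.0005,0]])

```text
clock: 14.25
eef_pos: [559.0, -141.9, 98.9]
tool_rot: [-3.015, 0.142, 0.669]
force: [-6.7, 7.2, 5.9]
width: 12.1
```

```bash
python3 arc.py 1 4 1
```

```text
clock 14.25 base [ 40.6 -26.  112.7] r 52.7 cam 3.226 rot [-3.015  0.142  0.669] w 12.1
F [-6.7  7.2  5.9] Ftang(resist) 9.7 Frad -1.8 tau [ 0.25  0.02 -0.3 ]
[-0.0006, 0.0039, -0.0004]
```

>>> send_rows(rows=[[-1,-0.0013,0.005,-0.0005,0]])

```text
clock: 14.33
eef_pos: [559.4, -142.4, 99.0]
tool_rot: [-3.008, 0.143, 0.672]
force: [-7.4, 8.5, 6.7]
width: 11.9
```

```bash
python3 arc.py 1 4 1;python3 arc.py 1 4 1; python3 -c "
from h import *
p=get_image('top');X=cloud(p);c=p['image'][170:295,295:490]; cv2.imwrite('pics/t7.png',cv2.resize(c,None,fx=4,fy=4,interpolation=cv2.INTER_CUBIC))"; python3 arc.py 1 4 1
```

```text
clock 14.33 base [ 41.1 -26.5 112.7] r 52.8 cam 3.239 rot [-3.008  0.143  0.672] w 11.9
F [-7.4  8.5  6.7] Ftang(resist) 11.1 Frad -1.9 tau [ 0.15  0.11 -0.3 ]
[-0.0006, 0.0039, -0.0004]
clock 14.33 base [ 41.1 -26.5 112.7] r 52.8 cam 3.239 rot [-3.008  0.143  0.672] w 11.9
F [-7.4  8.5  6.7] Ftang(resist) 11.1 Frad -1.9 tau [ 0.15  0.11 -0.3 ]
[-0.0006, 0.0039, -0.0004]
clock 14.38 base [ 41.4 -26.9 112.7] r 52.8 cam 3.248 rot [-3.008  0.143  0.672] w 12.1
F [-6.2  5.9  6.2] Ftang(resist) 8.2 Frad -2.3 tau [-0.06  0.03 -0.25]
[-0.0007, 0.0039, -0.0004]
```

View pics/t7.png

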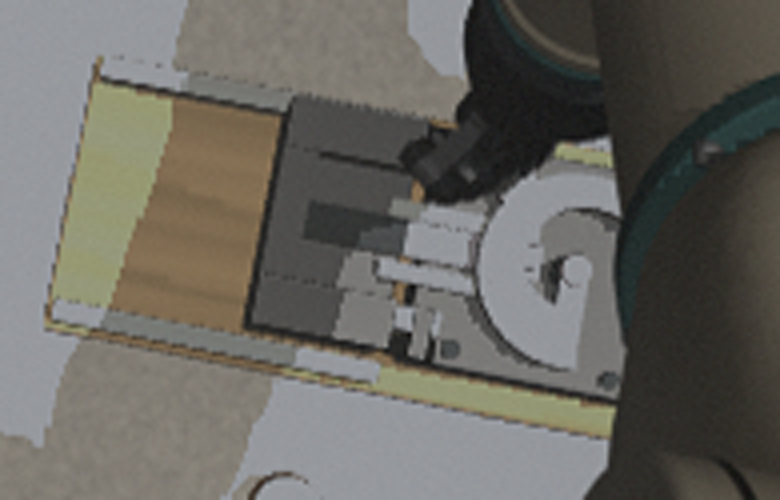

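>>> send_rows(rows=[[-1,-0.0013,0.0045,-0.0005,0]])

```text
clock: 14.47
eef_pos: [559.8, -143.1, 99.0]
tool_rot: [-3.002, 0.143, 0.675]
force: [-7.3, 7.1, 4.5]
width: 12.3
```

```bash
python3 arc.py 1 4 1; python3 -c "
from h import *
p=get_image('top')
for a in [(288,95),(248,327)]: print(w2b(at_h(p,(a[0]+.5)/4-.5+295,(a[1]+.5)/4-.5+170,84)))
";python3 arc.py 1 4 1
```

```text
clock 14.47 base [ 41.7 -27.2 112.7] r 52.8 cam 3.256 rot [-3.002  0.143  0.675] w 12.3
F [-7.3  7.1  4.5] Ftang(resist) 9.8 Frad -2.7 tau [ 0.09 -0.02 -0.31]
[-0.0007, 0.0039, -0.0004]
[51.09721931 68.82350589 84.        ]
[-50.14462161  66.98575866  84.        ]
clock 14.52 base [ 41.9 -27.4 112.7] r 52.9 cam 3.261 rot [-3.002  0.143  0.674] w 12.1
F [-6.6  5.9  6.3] Ftang(resist) 8.5 Frad -2.7 tau [-0.14 -0.02 -0.28]
[-0.0007, 0.0039, -0.0004]
```

>>> send_rows(rows=[[-1,-0.0015,0.0055,-0.0005,0]])

```text
clock: 14.6
eef_pos: [560.2, -143.9, 99.0]
tool_rot: [-2.995, 0.144, 0.677]
force: [-8.1, 9.0, 7.8]
width: 12.0
```

```bash
python3 arc.py 1 4 1
```

```text
clock 14.6 base [ 42.4 -27.9 112.7] r 52.9 cam 3.275 rot [-2.995  0.144  0.677] w 12.0
F [-8.1  9.   7.8] Ftang(resist) 11.9 Frad -2.7 tau [ 0.38  0.26 -0.39]
[-0.0008, 0.0039, -0.0005]
```

>>> send_rows(rows=[[-1,0,0,0,0],[-0.4,0,0,0,0],[0,0,0,0,0],[0.2,0,0,0,0],[0.2,0,0,0,0],[0.2,0,0,0,0]])

```text
clock: 15.1
eef_pos: [559.4, -138.2, 98.0]
tool_rot: [-2.989, 0.145, 0.683]
force: [0.0, -0.8, 0.5]
width: 51.1
```

```bash
python3 arc.py 1 4 1; python3 -c "
from h import *
p=get_image('wrist');cv2.imwrite('pics/w8.png',p['image'])"
```

```text
clock 15.1 base [ 40.6 -22.6 111.7] r 55.2 cam 3.179 rot [-2.989  0.145  0.683] w 51.1
F [ 0.  -0.8  0.5] Ftang(resist) -0.7 Frad -0.4 tau [-0.05 -0.22  0.01]
[-0.0005, 0.0039, -0.0005]
```

View pics/w8.png

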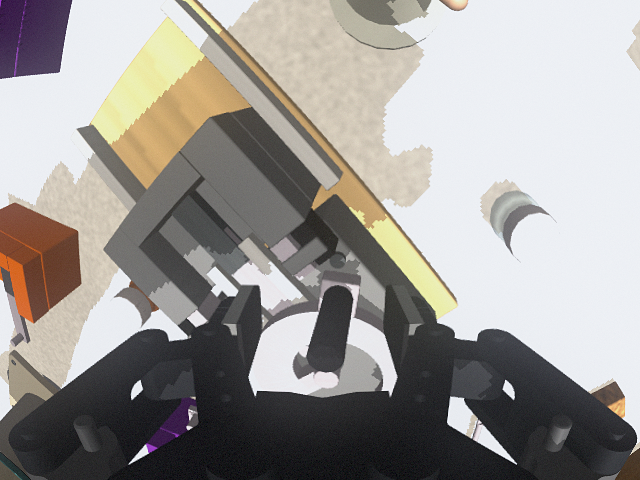

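>>> send_rows(rows=[[0.2,0,0,-0.02,0],[0.2,0,0,-0.03,0],[0.2,0,0,-0.03,0],[0.2,0,0,-0.03,0],[0.2,-0.03,0,-0.02,0],[0.2,-0.04,0,0,0],[0.2,-0.04,0,0,0],[0.2,-0.04,0,0,0],[0.2,-0.02,0,0,0],[0.2,0,0,0,0]])

```text
clock: 15.98
eef_pos: [453.3, -249.5, 253.7]
tool_rot: [-2.985, 0.145, 0.689]
force: [-0.4, 0.7, -0.5]
width: 51.3
```

```bash
python3 -c "
from h import *
tool(b2w((0,0,200)))
p=get_image('top');X=cloud(p);c=p['image'][100:300,270:500]; cv2.imwrite('pics/t9.png',cv2.resize(c,None,fx=3,fy=3,interpolation=cv2.INTER_CUBIC))
p=get_image('scene');cv2.imwrite('pics/s9.png',p['image'])"
```

```text
clock 15.98 base pos [ -46.1 -151.6  253.7] rot [-2.985  0.145  0.689] F [-0.4  0.7 -0.5] w 51.3
tool delta mm [152.1 -56.2  41.4] rows 5 per row m [ 0.0304 -0.0112  0.0083]
```

View pics/t9.png

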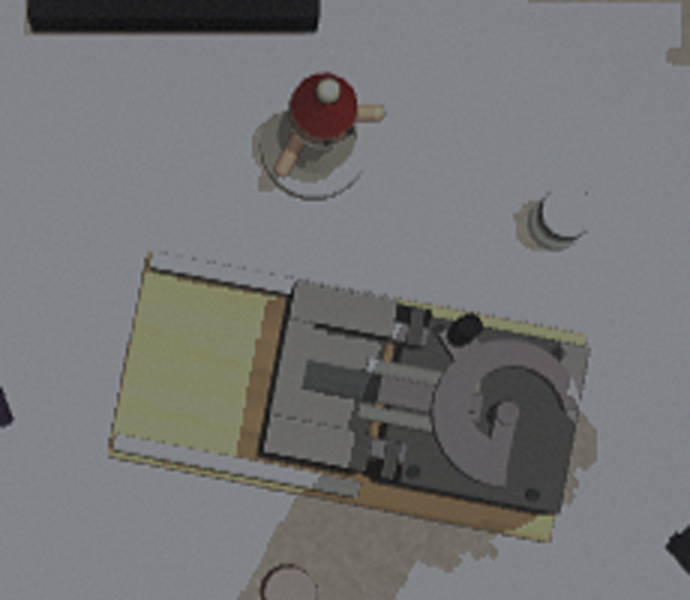

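View pics/s9.png

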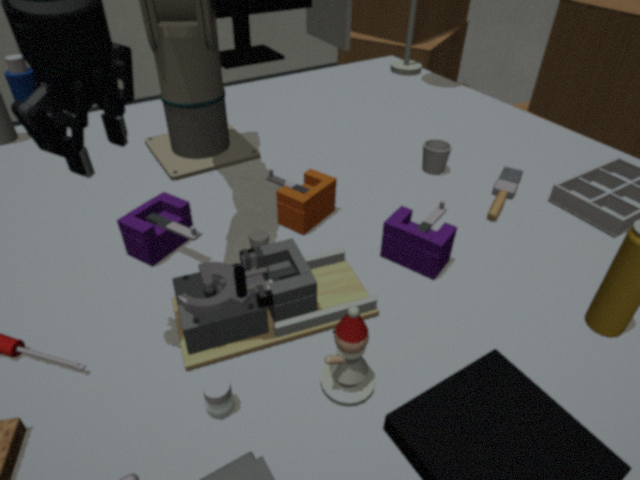

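```bash
python3 -c "
from h import *
p=get_image('top');X=cloud(p)
m=(X[...,2]>118)&(X[...,2]<135); m[:,:400]=0;m[:,450:]=0;m[:185]=0;m[:,:]&=True;m[240:]=0
t=X[m];c=t.mean(0);b=w2b(c);print(len(t),c,b,'r',np.hypot(b[0],b[1]+64))
for C in [(0,-64),(1.8,-61.8)]: print('cam',2.4+np.arctan2(b[0]-C[0],b[1]-C[1]))
q=lambda a:((a[0]+.5)/3-.5+270,(a[1]+.5)/3-.5+100)
for a in [(294,281),(263,455)]: print(w2b(at_h(p,*q(a),84)))
m=(X[...,2]>15)&(X[...,2]<145); m[:,:350]=0;m[:,405:]=0;m[:115]=0;m[172:]=0
print('fig',X[m].mean(0))
"
```

```text
62 [ 557.90830833 -145.51779891  125.68465574] [ 37.54238001 -30.13624559 125.68465574] r 50.55871991256693
cam 3.236869601413834
cam 3.2458327058271808
[51.50380943 67.08174107 84.        ]
[-49.84554245  65.81456677  84.        ]
fig [680.23840464 -68.04745542  81.81396661]
```

```bash
python3 -c "
from h import *
s=read_state(); R=Ro.from_euler('xyz',s['tool_rot']).as_matrix()
T=np.array([559.4,-140,98]); tool(T-R[:,2]*70); print(R[:,2])
"
```

```text
clock 16.13 base pos [ -42.6 -146.2  252.7] rot [-2.984  0.141  0.696] F [-0.3  0.2 -0.6] w 51.1
tool delta mm [165.5   5.6  63.6] rows 5 per row m [0.0331 0.0011 0.0127]
[-0.2068395   0.03186894 -0.97785571]
```

>>> send_rows(rows=[[0.2,0.025,0.001,0,-0.01],[0.2,0.028,0.001,0,0],[0.2,0.028,0.001,0,0],[0.2,0.028,0.001,0,0],[0.2,0.028,0.001,0.01,0],[0.2,0.015,0,0.02,0],[0.2,0,0,0.02,0],[0.2,0,0,0,0],[0.2,0,0,0,0]])

```text
clock: 16.88
eef_pos: [581.8, -124.2, 174.1]
tool_rot: [-2.975, 0.125, 0.73]
force: [0.1, 0.5, 0.0]
width: 51.3
```

```bash
python3 -c "
from h import *
s=read_state(); R=Ro.from_euler('xyz',s['tool_rot']).as_matrix()
T=np.array([559.4,-140,98]); tool(T-R[:,2]*45); tool(T); print(R[:,2])
p=get_image('wrist');cv2.imwrite('pics/w10.png',p['image'])
"
```

```text
clock 16.88 base pos [ 57.1  -4.7 174.1] rot [-2.975  0.125  0.73 ] F [0.1 0.5 0. ] w 51.3
tool delta mm [-17.6  10.   33.4] rows 1 per row m [-0.0176  0.01    0.0334]
clock 16.88 base pos [ 57.1  -4.7 174.1] rot [-2.975  0.125  0.73 ] F [0.1 0.5 0. ] w 51.3
tool delta mm [-17.6  10.   78.4] rows 3 per row m [-0.0059  0.0033  0.0261]
[-0.20232536  0.04161104 -0.97843394]
```

View pics/w10.png

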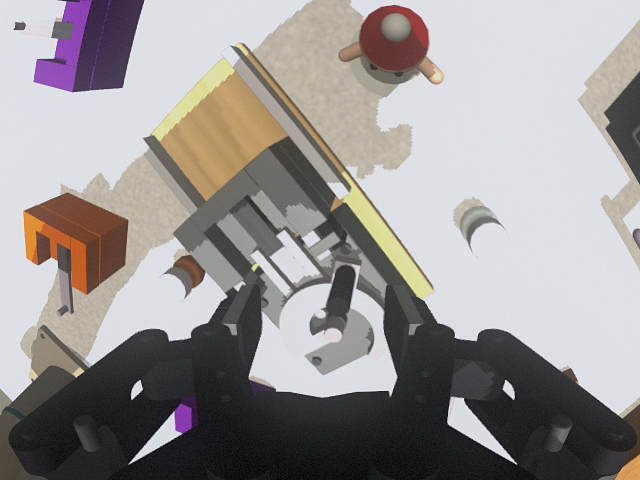

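>>> send_rows(rows=[[0.2,-0.008,0.003,0.008,0.02],[0.2,-0.008,0.003,0.01,0.02],[0.2,-0.003,0.002,0.012,0],[0.2,0,0,0,0]])

```text
clock: 17.27
eef_pos: [567.1, -144.3, 147.8]
tool_rot: [-2.986, 0.13, 0.683]
force: [-1.2, -1.0, -0.1]
width: 51.2
```

```bash
python3 -c "
from h import *
tool(np.array([559.4,-140,98]))
p=get_image('wrist');cv2.imwrite('pics/w11.png',p['image'])
"
```

```text
clock 17.27 base pos [ 46.4 -27.3 147.8] rot [-2.986  0.13   0.683] F [-1.2 -1.  -0.1] w 51.2
tool delta mm [ 3.2 -0.4 50.4] rows 2 per row m [ 0.0016 -0.0002  0.0252]
```

View pics/w11.png

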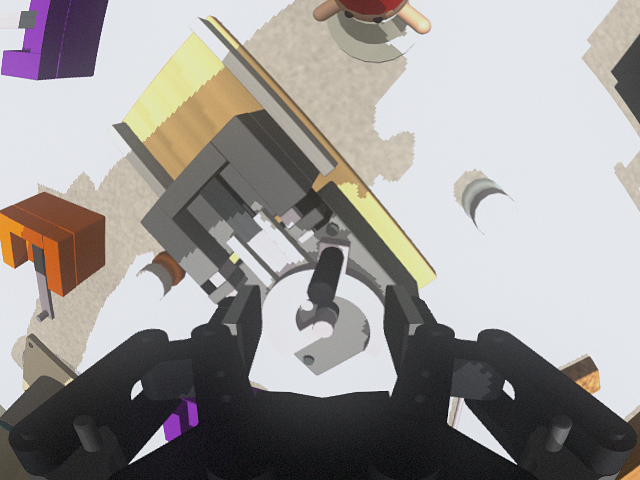

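>>> send_rows(rows=[[0.2,0.001,0,0.015,0],[0.2,0.001,0,0.015,0],[0.2,0.001,0,0.012,0],[0.2,0,0,0.004,0],[0.2,0,0,0,0]])

```text
clock: 17.73
eef_pos: [565.6, -144.7, 108.4]
tool_rot: [-2.998, 0.122, 0.675]
force: [-0.2, 0.6, -0.2]
width: 51.0
```

```bash
python3 -c "
from h import *
tool(np.array([559.4,-140,98]))
p=get_image('wrist');cv2.imwrite('pics/w12.png',p['image'])
"; python3 arc.py 1 4
```

```text
clock 17.73 base pos [ 45.  -28.  108.4] rot [-2.998  0.122  0.675] F [-0.2  0.6 -0.2] w 51.0
tool delta mm [-0.6 -6.  11.6] rows 1 per row m [-0.0006 -0.006   0.0116]
clock 17.78 base [ 47.9 -28.  122.6] r 57.2 cam 3.339 rot [-2.998  0.121  0.675] w 51.5
F [ 0.5 -0.1  0.3] Ftang(resist) -0.3 Frad 0.5 tau [-0.03 -0.22 -0.  ]
[-0.001, 0.0038, -0.0004]
```

View pics/w12.png

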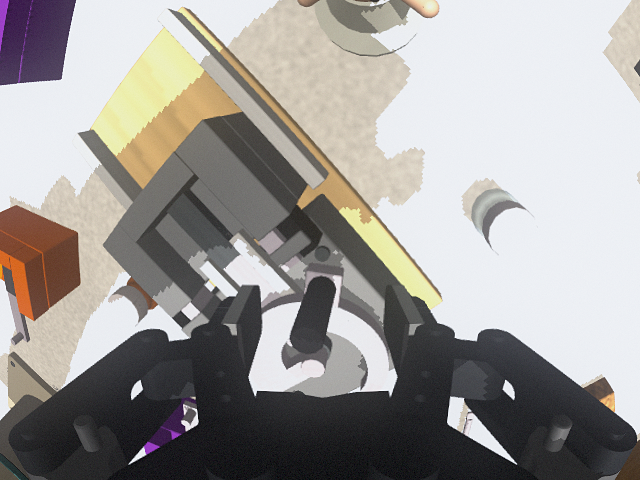

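>>> send_rows(rows=[[0.2,-0.002,0.001,0.006,0],[0.2,-0.002,0.003,0.005,0],[0.2,0,0.004,0,0],[0.2,0,0.003,0,0]])

```text
clock: 18.12
eef_pos: [569.5, -156.7, 99.1]
tool_rot: [-3.002, 0.118, 0.674]
force: [-1.8, 3.2, 3.1]
width: 51.1
```

```bash
python3 arc.py 1 4
```

```text
clock 18.12 base [ 53.5 -39.  112.9] r 56.5 cam 3.556 rot [-3.002  0.118  0.674] w 51.1
F [-1.8  3.2  3.1] Ftang(resist) 3.5 Frad -1.0 tau [ 0.52  0.22 -0.14]
[-0.0018, 0.0036, -0.0003]
```

>>> send_rows(rows=[[0.2,-0.0007,0.0035,-0.0003,0]])

```text
clock: 18.2
eef_pos: [569.7, -157.9, 99.0]
tool_rot: [-2.997, 0.119, 0.675]
force: [-6.2, 9.0, 2.9]
width: 51.0
```

```bash
python3 arc.py 1 4
```

```text
clock 18.2 base [ 54.  -40.2 112.7] r 56.5 cam 3.579 rot [-2.997  0.119  0.675] w 51.0
F [-6.2  9.   2.9] Ftang(resist) 10.1 Frad -4.2 tau [ 1.72  1.12 -0.31]
[-0.0019, 0.0035, -0.0003]
```

>>> send_rows(rows=[[0.2,-0.0007,0.0035,-0.0003,0]])

```text
clock: 18.28
eef_pos: [569.2, -158.0, 98.7]
tool_rot: [-2.989, 0.12, 0.676]
force: [-4.6, 7.4, 3.0]
width: 51.4
```

```bash
python3 arc.py 1 4
```

```text
clock 18.28 base [ 53.7 -40.4 112.5] r 56.1 cam 3.58 rot [-2.989  0.12   0.676] w 51.4
F [-4.6  7.4  3. ] Ftang(resist) 8.1 Frad -3.0 tau [ 1.45  0.99 -0.23]
[-0.0019, 0.0035, -0.0003]
```

>>> send_rows(rows=[[0.2,0,-0.005,0,0],[0.2,0,-0.007,0,0],[0.2,0,0,0,0],[0.2,0,0,0,0]])

```text
clock: 18.62
eef_pos: [562.1, -148.2, 100.7]
tool_rot: [-2.989, 0.119, 0.676]
force: [0.6, 0.4, -0.1]
width: 51.5
```

```bash
python3 arc.py 1 4;  python3 -c "
from h import *
p=get_image('wrist');cv2.imwrite('pics/w13.png',p['image'])"
```

```text
clock 18.62 base [ 44.8 -32.2 114.5] r 52.2 cam 3.368 rot [-2.989  0.119  0.676] w 51.5
F [ 0.6  0.4 -0.1] Ftang(resist) 0.2 Frad 0.7 tau [-0.06 -0.16  0.01]
[-0.0011, 0.0038, -0.0004]
```

View pics/w13.png

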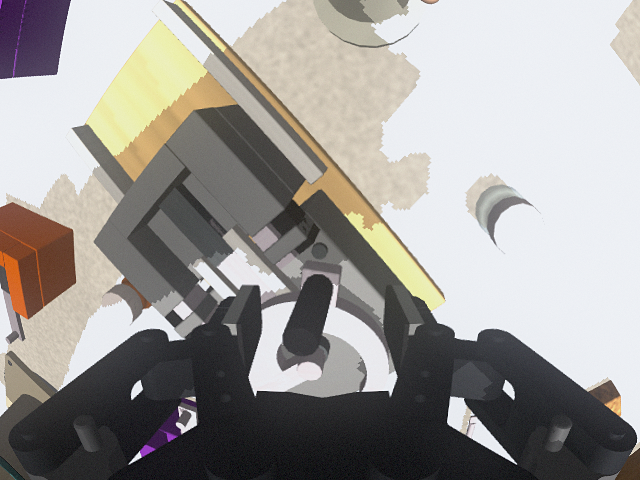

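>>> send_rows(rows=[[0.2,0,-0.002,-0.02,0],[0.2,0,0,-0.03,0],[0.2,0,0,-0.03,0],[0.2,0,0,-0.03,0],[0.2,-0.03,0,-0.02,0],[0.2,-0.04,0,0,0],[0.2,-0.04,0,0,0],[0.2,-0.03,0,0,0],[0.2,0,0,0,0],[0.2,0,0,0,0]])

```text
clock: 19.5
eef_pos: [477.3, -245.9, 253.2]
tool_rot: [-3.0, 0.117, 0.676]
force: [0.1, 1.1, 0.4]
width: 51.1
```

```bash
python3 -c "
from h import *
tool(b2w((0,0,200)))
p=get_image('top');X=cloud(p);c=p['image'][100:300,270:500]; cv2.imwrite('pics/t14.png',cv2.resize(c,None,fx=3,fy=3,interpolation=cv2.INTER_CUBIC))
m=(X[...,2]>118)&(X[...,2]<135); m[:,:400]=0;m[:,450:]=0;m[:185]=0;m[240:]=0
t=X[m];c=t.mean(0);b=w2b(c);print(len(t),c,b)
for C in [(0,-64),(1.8,-61.8)]: print('cam',2.4+np.arctan2(b[0]-C[0],b[1]-C[1]))
m=(X[...,2]>15)&(X[...,2]<145); m[:,:350]=0;m[:,405:]=0;m[:115]=0;m[172:]=0
print('fig',X[m].mean(0))
"
```

```text
clock 19.5 base pos [ -23.2 -143.6  253.2] rot [-3.     0.117  0.676] F [0.1 1.1 0.4] w 51.1
tool delta mm [129.4 -69.8  48.7] rows 4 per row m [ 0.0324 -0.0174  0.0122]
62 [ 557.97362382 -145.48087672  125.58513542] [ 37.59978926 -30.08793887 125.58513542]
cam 3.2369205954156817
cam 3.245872639019816
fig [680.18840509 -68.11432818  81.50494443]
```

View pics/t14.png

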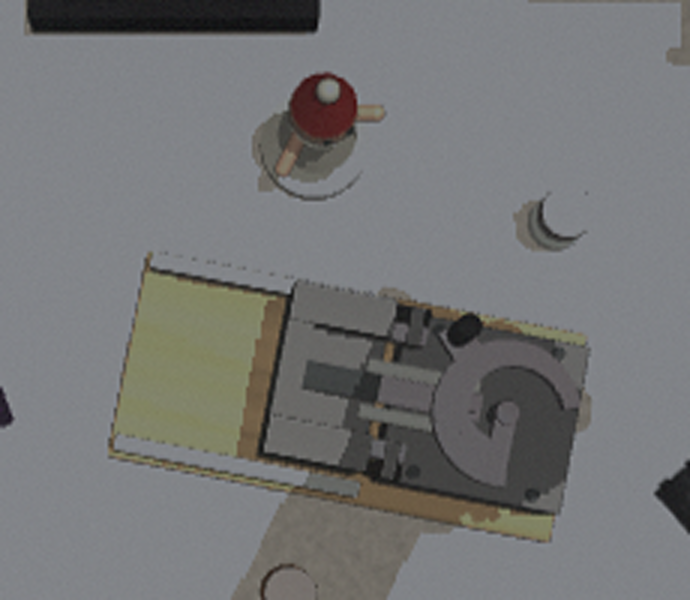

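The cam did not move under the repeat push of about 10.9 N: 3.237 rad before and after. The figurine hasn't moved and the arm is clear, so I'm handing in.

```bash
python3 -c "
from cell import *
print(finish_job())"
```

```text
the job is handed in; nothing more can be done
None
```

The mould is closed: the loose half is on its stop, the cam is nipped tight, and I handed the job in at about 19.5 s with the arm well clear.

**Push:** I slid the loose half along the rails with the shut fingers flat on its outer face. It met the seal at about 10 N, and the stud then stood about 25 mm from the cam axis, inside the hook's reach.

**Crank:** I pinched the grip and carried it clockwise from about -0.4 rad. It took 5 to 7 N against the seal and came up hard near 3.2 rad. I stopped at 11.9 N, the highest force I read along the turn, then opened the fingers.

**Last checks:**
- **Cam nip:** I pushed the crank again with an open finger at about 10.9 N. It did not move; the top camera read 3.237 rad before and after.
- **Loose half:** its origin is at about y = 36.5 to 38 mm, within the 36 to 40 mm where the shims should stop it.
- **Figurine:** it is standing and within measurement noise of where it started.

**Where readings disagreed:**
- **Cam angle:** at the end the gripper's pose gave 3.275 rad and the camera about 3.24 rad. The repeat push at 10.9 N held, so I took this as measurement error.
- **Hand tilt:** the hand had drifted about 0.15 rad out of plumb while cranking. That made the force readings less exact, by an amount I could not measure.

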